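# Put the club's radio back on charge

### The arm

A 7-joint arm with a two-finger parallel gripper is mounted at the origin on the work surface. World frame = base frame: x ahead of the robot, y to its left, z up, the work surface at z = 0. Lengths are in m, angles in rad, forces in N, time in s.
With the tool pointing down it reaches from about 0.4 to 0.85 m from the base axis. Payload 6.9 kg.
Tool frame: the origin (TCP) lies on the centre line of the jaws, within the pads' length; the fingertips stand env.nose_length ahead of it and the grasp point (between the pads) lies 8 mm behind it (env.nose_length is the distance from the TCP to the fingertips, in m); z points along the fingers, y is the line along which they close (so a half turn about z gives the same grasp; the last joint's range is limited). The gripper opens to 85 mm and grips with 20 to 120 N. Pads are 22 mm wide; open, the fingers measure 114 mm over their backs; the gripper's body (76 mm by 85 mm) begins 54 mm behind the grasp point. The pads swing forward as they close: fully open they stand 13 mm farther back than shut.
Start: joints at [1.206, 0.507, -0.238, 1.5, 0.126, 1.149, -0.155], TCP at [0.283, -0.557, 0.242] pointing down, gripper open.
Joint ranges: [-3.08, 3.08], [-0.24, 2.05], [-1.43, 1.35], [0, 2.5], [-1.52, 4.66], [0.17, 1.96], [-2.89, 2.89]. Speed limits (rad/s): [2.39, 2.39, 3.14, 3.14, 3.14, 3.14, 3.14].

### API

Orientations are given as a unit quaternion [w, x, y, z].
In Python, from bench import env, vision, models gives the robot as it stands.
- The arm moves only by the shell command python3 -m pendant 'ROWS' [FORCE]. ROWS is JSON, one flat list of numbers, 7 for each row, row after row: the shift along the tool's x, y, z in cm, then the turn, a rotation vector about the tool's x, y, z in rad, then the closure, from 0 (fully open) to 1 (shut). A call has 1 to 10 rows; each row is the pose to reach, as a shift and turn from the pose commanded when the call began, along the tool's axes at that moment; what a row does not reach only later rows make up. A row lasts 1/12 s, in which the tool goes at most 41.7 mm and 7.16 degrees, less where a joint would pass 70% of its speed; a pose out of reach is approached as far as the arm can. A call with a gripper value outside its range is refused whole. The fingers move at their own pace and stop on an object; FORCE is the grip in N (left out, the last holds). Time passes only in rows, so rows that repeat a pose let the fingers close. It gives the time, the measured TCP pose, the force, the opening and the grip force at its end, in the units of the state.
- env.state(): the state, without advancing time (a new reading comes with each control period).
- vision.grab_frame(name): name is "side" or "top"; returns (picture, depth): 384x512x3 uint8, blue, green, red; 384x512 float32, m along the optical axis (not along the pixel's ray), 0 where there is no reading.
- vision.camera_info(name): a dict with "fx", "fy", "cx", "cy" (pixels), "distortion" ([k1, k2, p1, p2, k3] as OpenCV has them; the pictures are not rectified), "xyz" and "orientation" of the camera in the world. Camera axes: x right, y down, z forward; pixel columns grow to the right and rows downward; lengths in m; the calibration is good to about 2 mm. A picture is of the moment at which its call begins. camera_info takes no time and is no camera call.
- env.hand_in(): hands the job in; it is judged then, once.
Trained networks look in the newest picture that a camera, given by its name, has taken for a name from the list of things; names that differ only in an ending like _2 or _b are one class to them, and where a whole thing is asked for, a point or a joint stands for the part that bears it (a point fixed in the world has none). Each returns a list of dicts, best first, with "p" (0 to 1); they miss things now and then, are a little off and sometimes report something else, mostly with a low value. They report only what shows in the picture. A call takes as long as a camera call. They do not tell look-alikes from the thing itself.
- models.trace(camera, label): "pixels" (384x512 bool, what is visible of it) and "extent" ([left, top, width, height] in pixels, round what is visible of it).
The state is a dict: "time_s": time; "qpos": joint angles; "qvel": joint speeds; "joint_efforts": joint torques, N m; "position": TCP position; "tool_rot": TCP orientation; "ft_force": force on the tool from outside, world axes, zero at the start; "torque": the same for the moment, N m; "finger_gap": opening from 0.0 (shut) to 1.0 (fully open); "grasp_force": force on a finger pad.
Only numpy, scipy, OpenCV 4.12 (cv2) and the standard library are available. Lean on these libraries where they do the work, as an engineer would, in place of code of your own. Each camera call takes 0.05 s, during which the arm holds its last target. There are 200 camera calls.

### The job

Put the large two-way radio that stands on the desk back on charge: lower it upright into the empty large charger, press it down until you feel the stiff contact plate under it come to its stop, and let go. Leave the small radio where it stands.

Things in the scene. Friction and masses are not known exactly. Their poses are not given: they have to be found in the camera images.
- radio: The loose large radio: black upright block 36 (x, thickness) x 58 (y, width) x 100 mm (z), 0.2 to 0.4 kg, standing on the desk. On top, 17 mm either side of the middle along y, a stub aerial 14 mm and a knob 9 mm high. Origin: centre of underside. Grip it across the thickness, about 75 mm above the underside, to keep the fingers clear of the charger. Its twin is already on charge.
- charger: The empty large charger, fixed: grey housing 90 (x) x 112 (y) x 60 mm (z). Its central pocket is 44 (x) x 66 mm (y): the radio's width goes along y, either way round; the top 15 mm flares by 13 mm a side. Origin: centre of underside. Two other chargers, 0.17 m or more off along y: its twin holding a radio, and a smaller empty one (74 x 92 x 45 mm) that the radio does not fit.
- contact (a joint): Travel of the contact plate in the empty large charger's pocket: 0 up (start; its top 30 mm above the charger's underside), 0.012 m fully down on its rigid stop (top at 18 mm). It resists with about 9 N all the way, more than the radio's weight, and stays where it is pushed.
- radio_small: The small radio, a bystander: black upright block 26 (x) x 46 (y) x 80 mm (z) plus an aerial stub, standing loose on the desk, 0.14 m or more from the large one. Origin: centre of underside.
Mind the look-alikes: they are no part of the job. Leave any blue or green look-alike of the radio alone.

How it is judged:
By the outcome, as a careful person would: the job done as asked, in the order asked, and still so for the second after the job is handed in, with the robot touching nothing.
It also fails if it takes over 34 s, if anything falls off the work surface, if the arm or the gripper's body presses on something with over 40 N, if the wrist force passes 120 N, or if a joint passes its speed limit or range.

## Working session

There is one attempt and no reset: what is moved stays moved. The work goes in short steps, Python scripts to look and compute and a shell command to move; the robot and the scene stay as the last step left them, time stands still between calls to the robot, and variables do not carry over. Pictures are saved under pics/ and viewed, at most 10 in all, crops included, and the job is handed in when it is done.

```bash
mkdir -p pics
cat > h.py <<'E'
import numpy as np, cv2
from scipy.spatial.transform import Rotation as R
from bench import env, vision, models
def rot(q): return R.from_quat([q[1],q[2],q[3],q[0]]).as_matrix()
def cloud(name, depth):
    c=vision.camera_info(name); K=np.array([[c['fx'],0,c['cx']],[0,c['fy'],c['cy']],[0,0,1]])
    v,u=np.mgrid[:384,:512]
    p=cv2.undistortPoints(np.stack([u,v],-1).reshape(-1,1,2).astype(float),K,np.array(c['distortion'])).reshape(384,512,2)
    P=np.dstack([p,np.ones((384,512))])*depth[...,None]
    return P@rot(c['orientation']).T+np.array(c['xyz'])
E
python3 - <<'E'
from h import *
s=env.state(); print(s['time_s'],s['position'],s['tool_rot'],env.nose_length,s['ft_force'])
im=[]
for n in ['top','side']:
    p,d=vision.grab_frame(n); im.append(p); X=cloud(n,d); np.savez(f'/tmp/{n}.npz',p=p,X=X,d=d); print(n,vision.camera_info(n)['xyz'])
    for l in ['radio','charger','radio_small']:
        for r in models.trace(n,l):
            m=r['pixels']&(d>0); Y=X[m]; print(n,l,round(r['p'],2),r['extent'],np.percentile(Y,[2,50,98],axis=0).round(3).tolist(), p[m].mean(0).round())
for n,p in zip(['top','side'],im): cv2.imwrite(f'pics/{n}0.png',p)
E
```

```text
0.0 [ 0.28267936 -0.55689584  0.24143931] [-8.50424227e-04  9.72539839e-01  2.32734825e-01 -1.97611747e-04] 0.011 [-0.50295245 -0.18744108 -0.45001926]
top [ 0.34173729 -0.00832666  0.87138006]
top radio 0.79 [203.8, 190.9, 33.5, 28.8] [[0.443, 0.06, -0.002], [0.458, 0.086, 0.098], [0.497, 0.117, 0.114]] [55. 64. 59.]
top radio 0.75 [153.5, 168.2, 38.7, 30.4] [[0.488, 0.16, -0.001], [0.502, 0.184, 0.097], [0.542, 0.231, 0.113]] [62. 98. 58.]
top radio 0.55 [238.6, 235.8, 33.6, 29.8] [[0.347, -0.001, 0.073], [0.371, 0.025, 0.099], [0.396, 0.051, 0.114]] [127.  83.  60.]
top charger 0.9 [332.4, 111.1, 68.8, 52.4] [[0.562, -0.271, 0.004], [0.612, -0.214, 0.05], [0.658, -0.155, 0.061]] [87. 93. 91.]
side [ 0.16002834 -0.38067103  0.51552392]
side radio 0.9 [188.8, 152.1, 39.3, 61.5] [[0.443, 0.057, 0.006], [0.452, 0.068, 0.07], [0.48, 0.109, 0.112]] [42. 44. 42.]
side radio 0.77 [186.1, 114.1, 27.6, 52.8] [[0.488, 0.157, 0.002], [0.498, 0.177, 0.088], [0.575, 0.238, 0.114]] [ 64. 111.  50.]
side radio 0.75 [167.7, 188.6, 36.5, 65.6] [[0.341, -0.007, 0.006], [0.36, 0.008, 0.078], [0.399, 0.04, 0.114]] [132.  72.  39.]
side charger 0.73 [345.4, 201.8, 91.3, 85.0] [[0.561, -0.275, 0.002], [0.595, -0.22, 0.048], [0.659, -0.163, 0.062]] [ 98.  99. 101.]
side radio_small 0.61 [267.1, 217.9, 30.8, 57.7] [[0.451, -0.129, 0.007], [0.454, -0.115, 0.06], [0.474, -0.086, 0.094]] [48. 50. 48.]
```

View pics/top0.png

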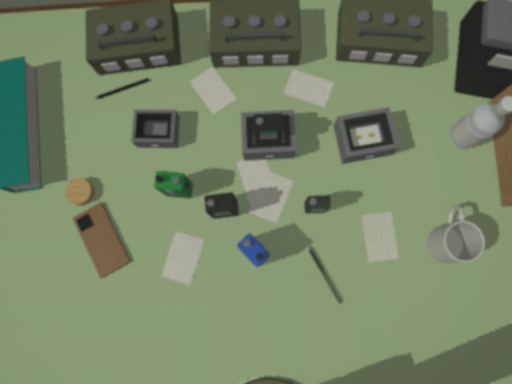

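View pics/side0.png

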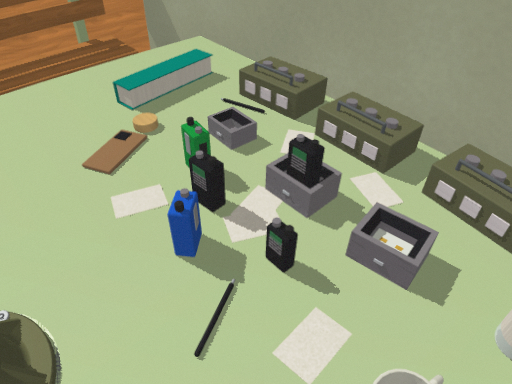

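The top view shows the black large radio at about (221,205), between the green one (174,184) and the blue one (254,250). The empty large charger is at (367,136), the twin with its radio at (268,133), the small charger at (156,128) and the small radio at (317,204). Next I'll fit the poses.

Run:
```python
from h import *
D={n:np.load(f'/tmp/{n}.npz') for n in ['top','side']}
def fit(tag,P,name):
    r=cv2.minAreaRect((P[:,:2]*1000).astype(np.float32)); print(tag,name,len(P),np.round(r[0],1),np.round(r[1],1),round(r[2],1))
for n in D:
    X=D[n]['X'];g=D[n]['p'].astype(int)
    for tag,c,r,z0,z1 in [('radio',(.462,.087),.055,.088,.106),('charger',(.61,-.215),.085,.05,.068),('blue',(.37,.025),.05,.09,.105),('green',(.508,.19),.05,.09,.105)]:
        m=(np.hypot(X[...,0]-c[0],X[...,1]-c[1])<r)&(X[...,2]>z0)&(X[...,2]<z1)
        m=cv2.morphologyEx(m.astype(np.uint8),cv2.MORPH_OPEN,np.ones((2,2)))>0
        fit(tag,X[m],n); print(np.median(X[m][:,2]).round(4))
# side face line of radio from side view; charger inner
X=D['side']['X'];m=(np.hypot(X[...,0]-.462,X[...,1]-.087)<.055)&(X[...,2]>.02)&(X[...,2]<.09)
fit('radio body',X[m],'side')
s=env.state(); print(rot(s['tool_rot']).round(3))
a=cv2.resize(D['top']['p'][170:240,190:270],None,fx=5,fy=5);b=cv2.resize(D['top']['p'][100:170,330:410],None,fx=5,fy=5)
cv2.imwrite('pics/crop.png',np.hstack([a,b])[:600,:800])
```

```text
radio top 491 [405.2  59.1] [174.1  63.2] 26.8
0.0988
charger top 1393 [ 533.9 -127.2] [134.4 431.6] 41.0
0.0579
blue top 512 [365.5  18.1] [70.2 40.6] 39.2
0.0989
green top 468 [448.2 101.1] [300.3  55.4] 56.2
0.0988
radio side 476 [504.8 104. ] [140.3  60.4] 24.4
0.0991
charger side 2159 [ 432.6 -258.8] [585.7 116.3] 12.9
0.059
blue side 578 [ 281.9 -129.5] [556.3  48.6] 59.1
0.0997
green side 338 [361.1 -33.9] [799.8  54.7] 56.0
0.0996
radio body side 946 [451.8  79.2] [31.6 65.5] 38.2
[[ 0.892  0.453 -0.   ]
 [ 0.453 -0.892  0.   ]
 [ 0.    -0.    -1.   ]]
```

View pics/crop.png

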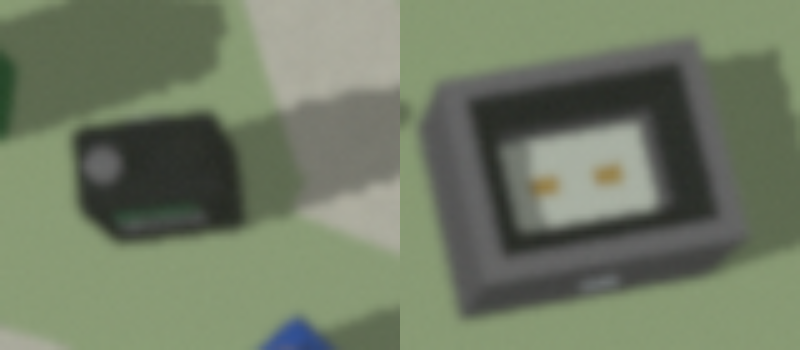

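```bash
cat >> h.py <<'E'
def toprect(X,c,r,z0,z1,tag=''):
    m=(np.hypot(X[...,0]-c[0],X[...,1]-c[1])<r)&(X[...,2]>z0)&(X[...,2]<z1)
    k,l,st,_=cv2.connectedComponentsWithStats(m.astype(np.uint8),connectivity=4)
    m=l==1+np.argmax(st[1:,4]); P=X[m]
    q=cv2.minAreaRect((P[:,:2]*1000).astype(np.float32))
    print(tag,len(P),np.round(q[0],1),np.round(q[1],1),round(q[2],1),'z',np.median(P[:,2]).round(4),'mean',P[:,:2].mean(0).round(4)); return P
E
python3 - <<'E'
from h import *
for n in ['top','side']:
    X=np.load(f'/tmp/{n}.npz')['X']; print(n)
    toprect(X,(.462,.087),.055,.094,.104,'radio')
    toprect(X,(.61,-.215),.085,.056,.066,'charger rim')
    toprect(X,(.61,-.215),.04,.02,.036,'plate')
    toprect(X,(.37,.025),.05,.094,.105,'blue'); toprect(X,(.508,.19),.05,.094,.105,'green'); toprect(X,(.46,-.11),.04,.07,.086,'small')
    toprect(X,(.62,-.01),.06,.12,.145,'twin')
E
```

```text
top
radio 455 [462.6  89.2] [37.3 58.2] 6.8 z 0.0989 mean [0.4619 0.0888]
charger rim 1006 [ 613.8 -214.5] [ 91.7 114.8] 9.8 z 0.0589 mean [ 0.6133 -0.2145]
plate 563 [ 616.3 -216.3] [41.5 64.7] 10.4 z 0.0293 mean [ 0.617  -0.2167]
blue 497 [371.6  25.4] [57.7 36.5] 42.1 z 0.099 mean [0.3714 0.0251]
green 440 [508.2 189.9] [59.3 36.8] 84.6 z 0.0989 mean [0.5068 0.1881]
small 240 [ 464.4 -104.2] [28.3 45.4] 0.6 z 0.0784 mean [ 0.4625 -0.1027]
twin 50 [617.7 -24.5] [11.8 11.7] 0.4 z 0.1303 mean [ 0.6171 -0.0244]
side
radio 373 [461.9  86.8] [38.5 57.9] 5.8 z 0.1001 mean [0.4579 0.0817]
charger rim 1551 [ 613.8 -215.9] [ 94.2 113.1] 9.3 z 0.0602 mean [ 0.6114 -0.2185]
plate 555 [ 622.2 -213. ] [30.8 63.7] 9.1 z 0.031 mean [ 0.6234 -0.2134]
blue 508 [370.5  23.1] [58.1 37.4] 43.2 z 0.1001 mean [0.3692 0.0177]
green 286 [507.3 187.2] [58.7 35.3] 83.6 z 0.1004 mean [0.5035 0.182 ]
small 376 [ 463.4 -107.3] [44.5 27.5] 87.7 z 0.0792 mean [ 0.459  -0.1101]
twin 72 [617.7 -26.8] [12.6 13.8] 37.1 z 0.1289 mean [ 0.6162 -0.0278]
```

Both cameras agree: radio at (0.462, 0.088) yaw 6.5°, charger at (0.614, -0.215) yaw 9.6°, with heights and sizes as given. First move: travel high while turning.

```bash
python3 -m pendant '[45.2,-49.4,0,0,0,-1.215,0.3, 45.2,-49.4,0,0,0,-1.215,0.3, 45.2,-49.4,0,0,0,-1.215,0.3, 45.2,-49.4,0,0,0,-1.215,0.3, 45.2,-49.4,0,0,0,-1.215,0.3, 45.2,-49.4,0,0,0,-1.215,0.3, 45.2,-49.4,0,0,0,-1.215,0.3, 45.2,-49.4,0,0,0,-1.215,0.3, 45.2,-49.4,0,0,0,-1.215,0.3, 45.2,-49.4,0,0,0,-1.215,0.3]' 100
cat >> h.py <<'E'
def go(x,y,z,yaw):
    "shift (cm) and turn (rad) in tool axes to TCP x,y,z pointing down, tool y along world angle yaw (deg, mod 180)"
    s=env.state(); M=rot(s['tool_rot']); t=np.radians(yaw)
    best=None
    for k in (0,np.pi):
        ty=np.array([np.cos(t+k),np.sin(t+k),0]); tz=np.array([0,0,-1.]); T=np.c_[np.cross(ty,tz),ty,tz]
        v=R.from_matrix(M.T@T).as_rotvec()
        if best is None or np.linalg.norm(v)<np.linalg.norm(best): best=v
    print('t',round(s['time_s'],2),'pos',np.round(s['position'],4),'shift',(100*M.T@(np.array([x,y,z])-s['position'])).round(2),'turn',best.round(3),'gap',s['finger_gap'],'F',np.round(s['ft_force'],1),'grip',s['grasp_force'])
E
python3 -c "
from h import *
go(.462,.088,.2,6.5)"
```

```text
time_s: 1.23
position: [0.3946, -0.154, 0.2427]
tool_rot: [0.001, 0.663, 0.748, -0.0]
ft_force: [1.1, -0.5, 0.4]
finger_gap: 0.702
grasp_force: 0.0
t 1.23 pos [ 0.3946 -0.154   0.2427] shift [23.23  9.59  4.25] turn [0.001 0.001 0.007] gap 0.7016372374044951 F [ 1.1 -0.5  0.4] grip 0.0
```

```bash
python3 -m pendant '[23.2,9.6,3,0,0,0.007,0.3, 23.2,9.6,3,0,0,0.007,0.3, 23.2,9.6,3,0,0,0.007,0.3, 23.2,9.6,3,0,0,0.007,0.3, 23.2,9.6,3,0,0,0.007,0.3, 23.2,9.6,3,0,0,0.007,0.3, 23.2,9.6,3,0,0,0.007,0.3, 23.2,9.6,3,0,0,0.007,0.3, 23.2,9.6,3,0,0,0.007,0.3]'
python3 -c "
from h import *
go(.462,.088,.067,6.5)
p,d=vision.grab_frame('side'); cv2.imwrite('pics/side1.png',p[80:300,100:400])
X=cloud('side',d); toprect(X,(.462,.087),.055,.094,.104,'radio')"
```

```text
time_s: 1.98
position: [0.4633, 0.0853, 0.2121]
tool_rot: [-0.0, 0.668, 0.744, -0.0]
ft_force: [0.4, -0.7, 0.6]
finger_gap: 0.7
grasp_force: 0.0
t 1.98 pos [0.4633 0.0853 0.2121] shift [ 0.29 -0.09 14.51] turn [-0.001  0.    -0.005] gap 0.7000675074996959 F [ 0.4 -0.7  0.6] grip 0.0
radio 368 [462.   86.9] [37.  58.4] 6.6 z 0.1 mean [0.458  0.0822]
```

```bash
python3 -m pendant '[0.2,-0.1,4,0,0,0,0.3, 0.2,-0.1,8,0,0,0,0.3, 0.2,-0.1,11,0,0,0,0.3, 0.2,-0.1,13,0,0,0,0.3, 0.2,-0.1,14.5,0,0,0,0.3, 0.2,-0.1,14.5,0,0,0,0.3]'; python3 -m pendant '[0,0,0,0,0,0,1, 0,0,0,0,0,0,1, 0,0,0,0,0,0,1, 0,0,0,0,0,0,1, 0,0,0,0,0,0,1, 0,0,0,0,0,0,1]' 100; python3 -c "
from h import *
go(.6138,-.2152,.2,9.6)"
```

```text
time_s: 2.53
position: [0.4608, 0.0847, 0.0651]
tool_rot: [-0.001, 0.669, 0.743, -0.002]
ft_force: [0.9, 0.2, 0.6]
finger_gap: 0.7
grasp_force: 0.0
time_s: 3.03
position: [0.4632, 0.0869, 0.0685]
tool_rot: [0.001, 0.669, 0.744, 0.001]
ft_force: [-0.8, -2.1, 8.0]
finger_gap: 0.409
grasp_force: 100.6
t 3.03 pos [0.4632 0.0869 0.0685] shift [-31.65  11.81 -13.09] turn [ 0.002  0.001 -0.061] gap 0.4094523307921033 F [-0.8 -2.1  8. ] grip 100.6272304058075
```

```bash
python3 -m pendant '[0,0,-2,0,0,0,1, 0,0,-5,0,0,0,1, 0,0,-9,0,0,0,1, 0,0,-12,0,0,0,1, 0,0,-14.5,0,0,0,1, 0,0,-14.5,0,0,0,1]'; python3 -c "
from h import *
go(.6138,-.2152,.2,9.6)"
```

```text
time_s: 3.53
position: [0.4644, 0.0885, 0.2173]
tool_rot: [0.003, 0.668, 0.744, 0.003]
ft_force: [0.4, 0.5, -1.8]
finger_gap: 0.407
grasp_force: 100.6
t 3.53 pos [0.4644 0.0885 0.2173] shift [-31.8   11.6    1.82] turn [ 0.008  0.    -0.061] gap 0.4071191868143289 F [ 0.4  0.5 -1.8] grip 100.5713438987732
```

```bash
python3 -m pendant '[-2,0.7,0,0,0,-0.01,1, -6,2.1,0,0,0,-0.02,1, -10,3.6,0,0,0,-0.03,1, -14,5.1,0,0,0,-0.04,1, -18,6.6,0,0,0,-0.05,1, -22,8,0,0,0,-0.06,1, -26,9.5,0,0,0,-0.06,1, -29,10.6,0,0,0,-0.06,1, -31,11.3,0,0,0,-0.06,1, -31.8,11.6,0,0,0,-0.06,1]'; python3 -m pendant '[0,0,0,0,0,0,1, 0,0,0,0,0,0,1, 0,0,0,0,0,0,1]'
python3 - <<'E'
from h import *
go(.6138,-.2152,.2,9.6)
for n in ['side','top']:
    p,d=vision.grab_frame(n); cv2.imwrite(f'pics/{n}2.png',p); X=cloud(n,d); np.savez(f'/tmp/{n}2.npz',X=X,p=p)
    m=(np.hypot(X[...,0]-.614,X[...,1]+.215)<.06)
    for z in np.arange(.15,.27,.01):
        q=X[m&(X[...,2]>z)&(X[...,2]<z+.01)]
        if len(q)>30: print(n,round(z,3),len(q),np.percentile(q[:,:2],[3,97],axis=0).round(3).tolist())
E
```

```text
time_s: 4.37
position: [0.6116, -0.2216, 0.2104]
tool_rot: [-0.0, 0.648, 0.762, -0.001]
ft_force: [0.0, 0.4, -2.5]
finger_gap: 0.411
grasp_force: 100.4
time_s: 4.62
position: [0.6112, -0.214, 0.2123]
tool_rot: [-0.001, 0.645, 0.764, 0.0]
ft_force: [1.4, 1.3, -2.2]
finger_gap: 0.407
grasp_force: 100.4
t 4.62 pos [ 0.6112 -0.214   0.2123] shift [-0.17  0.24  1.23] turn [-0.    -0.001  0.002] gap 0.4069125302342543 F [ 1.4  1.3 -2.2] grip 100.44554829597473
side 0.15 251 [[0.589, -0.242], [0.618, -0.191]]
side 0.16 256 [[0.588, -0.243], [0.612, -0.189]]
side 0.17 276 [[0.588, -0.243], [0.615, -0.189]]
side 0.18 272 [[0.589, -0.243], [0.616, -0.189]]
side 0.19 271 [[0.589, -0.242], [0.614, -0.189]]
side 0.2 234 [[0.587, -0.242], [0.619, -0.189]]
side 0.21 303 [[0.58, -0.242], [0.616, -0.189]]
side 0.22 312 [[0.579, -0.242], [0.611, -0.189]]
side 0.23 278 [[0.58, -0.243], [0.619, -0.189]]
side 0.24 268 [[0.586, -0.242], [0.628, -0.187]]
side 0.25 292 [[0.56, -0.236], [0.638, -0.213]]
side 0.26 135 [[0.555, -0.236], [0.629, -0.213]]
side 0.27 155 [[0.554, -0.236], [0.634, -0.219]]
top 0.15 72 [[0.59, -0.237], [0.618, -0.18]]
top 0.16 70 [[0.59, -0.232], [0.62, -0.18]]
top 0.17 65 [[0.59, -0.222], [0.619, -0.18]]
top 0.18 63 [[0.59, -0.215], [0.62, -0.18]]
top 0.19 50 [[0.59, -0.209], [0.62, -0.181]]
top 0.2 67 [[0.587, -0.211], [0.617, -0.18]]
top 0.21 78 [[0.581, -0.216], [0.633, -0.18]]
top 0.22 88 [[0.581, -0.213], [0.639, -0.18]]
top 0.23 109 [[0.582, -0.212], [0.632, -0.181]]
top 0.24 334 [[0.58, -0.212], [0.634, -0.183]]
top 0.25 218 [[0.565, -0.227], [0.653, -0.191]]
top 0.26 97 [[0.558, -0.227], [0.66, -0.193]]
top 0.27 117 [[0.557, -0.217], [0.665, -0.193]]
```

View pics/side2.png

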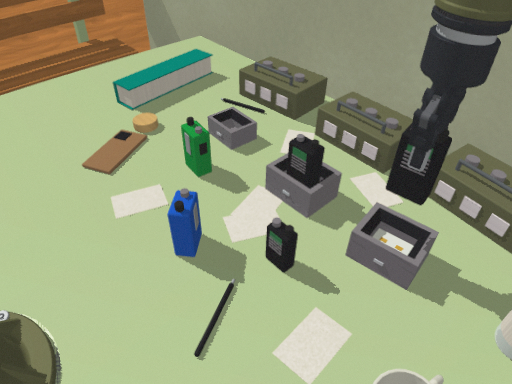

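The side picture shows the radio upright in the gripper above the charger (radio about (418,160), charger (392,243)). I'll lower it partway, with a small lateral correction.

```bash
python3 -m pendant '[-0.3,0.2,3,0,0,0,1, -0.3,0.2,6,0,0,0,1, -0.3,0.2,7.5,0,0,0,1, -0.3,0.2,8.5,0,0,0,1, -0.3,0.2,9.2,0,0,0,1, -0.3,0.2,9.8,0,0,0,1, -0.3,0.2,10.3,0,0,0,1, -0.3,0.2,10.8,0,0,0,1, -0.3,0.2,10.8,0,0,0,1]'; python3 -c "
from h import *
go(.6138,-.217,.0865,9.6)
import json;print(np.round(env.state()['torque'],2))"
```

```text
time_s: 5.47
position: [0.614, -0.2189, 0.104]
tool_rot: [-0.0, 0.646, 0.764, -0.0]
ft_force: [-1.2, 0.5, -3.0]
finger_gap: 0.408
grasp_force: 100.4
t 5.47 pos [ 0.614  -0.2189  0.104 ] shift [0.19 0.01 1.75] turn [-0.    -0.    -0.001] gap 0.4083891931042805 F [-1.2  0.5 -3. ] grip 100.41229248046875
[0.   0.08 0.08]
```

```bash
python3 -m pendant '[0,0,0.3,0,0,0,1, 0,0,0.6,0,0,0,1, 0,0,0.9,0,0,0,1, 0,0,0.9,0,0,0,1]'; python3 -m pendant '[0,0,0.2,0,0,0,1, 0,0,0.4,0,0,0,1, 0,0,0.4,0,0,0,1]';  python3 -m pendant '[0,0,0.15,0,0,0,1, 0,0,0.3,0,0,0,1, 0,0,0.3,0,0,0,1]'
```

```text
time_s: 5.8
position: [0.6146, -0.2191, 0.0957]
tool_rot: [0.001, 0.646, 0.764, 0.0]
ft_force: [0.5, 0.2, 0.7]
finger_gap: 0.414
grasp_force: 100.7
time_s: 6.05
position: [0.6146, -0.2191, 0.092]
tool_rot: [0.001, 0.646, 0.764, 0.0]
ft_force: [-0.4, -0.8, 3.8]
finger_gap: 0.411
grasp_force: 101.2
time_s: 6.3
position: [0.6145, -0.2191, 0.089]
tool_rot: [0.001, 0.646, 0.764, 0.0]
ft_force: [-1.1, 0.3, 4.3]
finger_gap: 0.406
grasp_force: 101.4
```

```bash
for i in 1 2; do python3 -m pendant '[0,0,0.1,0,0,0,1, 0,0,0.2,0,0,0,1, 0,0,0.2,0,0,0,1]'; done
```

```text
time_s: 6.55
position: [0.6145, -0.2191, 0.087]
tool_rot: [0.001, 0.646, 0.764, 0.0]
ft_force: [-1.5, 0.4, 4.4]
finger_gap: 0.41
grasp_force: 101.4
time_s: 6.8
position: [0.6146, -0.2191, 0.0865]
tool_rot: [0.001, 0.646, 0.764, 0.0]
ft_force: [-4.5, 0.5, 16.1]
finger_gap: 0.41
grasp_force: 102.7
```

```bash
python3 -m pendant '[0,0,0.1,0,0,0,1, 0,0,0.15,0,0,0,1, 0,0,0.15,0,0,0,1]'
```

```text
time_s: 7.05
position: [0.6147, -0.2191, 0.0864]
tool_rot: [0.002, 0.646, 0.764, -0.0]
ft_force: [-8.0, -0.5, 25.8]
finger_gap: 0.416
grasp_force: 104.1
```

The stop is firm: force climbed from 4 to 26 N with z fixed at the expected 0.0865. Now I'll ease off, release and retreat.

```bash
python3 -m pendant '[0,0,-0.1,0,0,0,1, 0,0,-0.15,0,0,0,1, 0,0,-0.15,0,0,0,0.3, 0,0,-0.15,0,0,0,0.3, 0,0,-0.15,0,0,0,0.3, 0,0,-0.15,0,0,0,0.3, 0,0,-0.15,0,0,0,0.3]';python3 -m pendant '[0,0,-1,0,0,0,0.3, 0,0,-3,0,0,0,0.3, 0,0,-6,0,0,0,0.3, 0,0,-10,0,0,0,0.3, 0,0,-14,0,0,0,0.3, -4,0,-16,0,0,0,0.3, -8,0,-16,0,0,0,0.3, -12,0,-16,0,0,0,0.3, -15,0,-16,0,0,0,0.3, -15,0,-16,0,0,0,0.3]'
python3 - <<'E'
from h import *
im=[]
for n in ['top','side']:
    p,d=vision.grab_frame(n); X=cloud(n,d); im.append(p)
    toprect(X,(.614,-.215),.05,.108,.125,'radio in charger (expect z .118)')
    toprect(X,(.46,-.11),.04,.07,.086,'small')
cv2.imwrite('pics/end.png',np.hstack([im[0][60:260,120:460],im[1][100:300,150:500]]))
E
```

```text
time_s: 7.63
position: [0.614, -0.219, 0.0839]
tool_rot: [-0.0, 0.646, 0.764, -0.0]
ft_force: [0.4, 0.4, 0.2]
finger_gap: 0.7
grasp_force: 0.0
time_s: 8.47
position: [0.6372, -0.3761, 0.2434]
tool_rot: [0.001, 0.649, 0.76, -0.002]
ft_force: [-1.9, -0.8, -0.7]
finger_gap: 0.698
grasp_force: 0.0
radio in charger (expect z .118) 493 [ 615.1 -215.9] [39. 59.] 10.7 z 0.1169 mean [ 0.6117 -0.2134]
small 241 [ 464.4 -103.9] [45.1 28.5] 89.9 z 0.0787 mean [ 0.4625 -0.1027]
radio in charger (expect z .118) 673 [ 613.3 -217.8] [38.3 58.2] 12.4 z 0.1178 mean [ 0.6066 -0.2206]
small 382 [ 463.3 -107. ] [26.5 45.7] 1.5 z 0.0794 mean [ 0.459  -0.1104]
```

View pics/end.png

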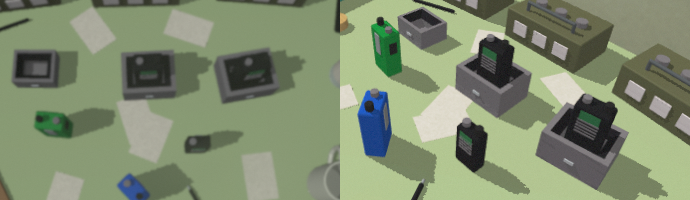

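The radio stands upright in the large charger (top view (245,75), side view (597,130)), with its top at 0.1175, which puts the plate on its stop. The small, blue and green radios have not moved.

```bash
python3 -c "
from bench import env
print(env.hand_in())"
```

```text
the job is handed in; nothing more can be done
None
```

The large radio is back on charge: it stands upright in the empty large charger, pressed down to the contact plate's stop and released, and the job was handed in at about 8.5 s with the small radio where it stood.

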